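Set the stand leg to its mark and shut the cam lever, holding on

TASK

First swing the toggle clamp fully back off the leg's foot bar, over centre until it stays back. Then draw the sprung leg out by its foot bar until the black ring on the leg lines up with the steel pointer and, holding it there, push the cam lever fully shut against its stop; finish while still holding the leg at the pointer, since the cam alone will not keep it there. Leave the torch, rooster, jar and mirror where they are.

Things in the scene. Friction and masses are not known exactly. Their poses are not given: they have to be found in the camera images.
- jig: Fixed plywood board, 12 mm thick, on the shelf. Origin at shelf height under the centre line of the channel it carries; board spans x -45 to 215, y -155 to 165 mm of this frame (the 'board' frame below). z up; y along the channel, the way the leg is drawn out; x from the channel towards the clamp.
- channel_mouth (a point): Mouth of the aluminium channel (26 mm wide, 130 mm long, open at the top, wall tops 46 mm high) in which the leg's rod lies: board x 0, y 10, z 42 mm. Beside it on the +x side a cam block, x 12 to 30, y -11 to 11, top z 52 mm.
- leg: Sliding L-shaped steel leg: 12 mm rod in the channel, foot bar square across its outer end. Origin: crossing of rod and bar, z 42 mm. Slides only along board y: origin at y 25 fully in (start), at most 135. A spring pulls it in (4 N fully in, 6 N at the pointer) and the shut cam does not stop it: let go, it runs back.
- foot_bar (a point): Point on the foot bar's centre line, 105 mm from the rod. Bar: 10 mm wide (along y), 12 mm high (z 36 to 48), board x -6 to 122. Fingers from above can straddle or pinch it here, one on each y side, clear of the open lever, and be slid along it if held loosely. The shut clamp's pad sits on top of this place.
- leg_mark (a point): Centre of the black ring (15 mm diameter, 4 mm wide) on the leg's rod, the length mark, seen in the open channel, 110 mm behind the foot bar's centre line (board y -85 mm when fully in).
- pointer_tip (a point): Point on the channel's centre line beside the tip of the small dark steel pointer (10 x 12 mm block with a 4 mm wide tip) on the channel wall away from the clamp. The leg is at length when the ring is level with this along board y. 60 to 80 mm beyond the ring's fully-in position; do not shift it.
- lever (a joint): Angle of the cam lever (see lever_pivot), rad. 0 = shut, against its stop, pointing along board +y, beside the rod; positive = free end swung out towards board +x, over the foot bar. Starts at 0.3 to 0.42, stays where it is left; about 1.5 N moves it at the foot bar. A finger must push it towards board -x from its outer side.
- lever_pivot (a point): Upright pivot of the cam lever on the cam block, board x 18, y 2 mm. The lever is a black plastic bar reaching 150 mm from here, past the foot bar at every setting, 12 mm wide, 10 mm high (z 53 to 63 mm, 5 mm above the foot bar's top).
- lever_end (a point): Free end of the cam lever, at mid height, 148 mm from its pivot.
- clamp (a joint): Angle of the toggle clamp, rad. 0 = shut: steel arm level over the foot bar, handle upright. Grows as the handle swings towards board +x, to the stop at 1.5 (arm upright, handle level). Its weight carries it over centre at about 0.5: short of that it falls shut, well beyond it falls back to the stop. Under 3 N at the handle moves it.
- clamp_hinge (a point): Hinge of the clamp, axis along board y, at board x 175, y 25, z 56 mm, between two ears (y 7.5 to 42.5, top z 64). The arm reaches 78 mm from it towards board -x when shut, 14 mm wide, top at z 64.
- clamp_handle (a point): Free end of the clamp handle, 75 mm from the hinge (z 131 mm when shut). The handle is 12 mm thick along board x and 18 mm wide along y over its outer 50 mm, 8 x 14 mm nearer the hinge. It can be pushed from its -x side.
- torch_center (a point): Centre of the grey torch, lying, 155 mm long, 44 mm diameter; leave alone.
- rooster_center (a point): Centre of the ceramic rooster, 135 mm tall, foot 60 mm; leave alone.
- jar_center (a point): Centre of the glass jar with steel lid, 72 mm diameter, 110 mm tall; leave alone.
- mirror_center (a point): Centre of the folded round steel pocket mirror, 70 mm diameter, 12 mm thick; leave alone.

How it is judged (in metres and radians):
On the way, in this order (a step that is already met when the one before it is completed fails the run):
1. the clamp is swung fully back while the leg is still in (value of joint clamp above 1.3 rad and y of leg in the frame of jig below 0.045 m), for 0.2 s.
2. the leg is held by the fingers at the pointer, the lever still open (y of leg_mark in the frame of pointer_tip between -0.006 and 0.006 m and value of joint lever above 0.2 rad and contact force between the fingers and leg above 1 N), for 0.2 s.
3. the lever is shut while the leg is held at the pointer (y of leg_mark in the frame of pointer_tip between -0.006 and 0.006 m and value of joint lever below 0.06 rad and contact force between the fingers and leg above 1 N), for 0.2 s.
At the end, for the whole second after the job is handed in: The robot's fingers hold the leg (contact force above 1 N), at rest, with the ring within 6 mm of the pointer along the channel, the cam lever within 0.06 rad of shut and the clamp still back (above 1.3 rad) (all of step 3 and value of joint clamp above 1.3 rad and linear speed of leg below 0.01 m/s); the arm keeps its last pose, push and grip.
It fails at once if the leg is drawn out more than 20 mm before the clamp is back (y of leg in the frame of jig above 0.045 m and value of joint clamp below 1 rad).
It fails at once if the lever is closing or shut while the ring is more than 10 mm off the pointer (value of joint lever below 0.2 rad and not (y of leg_mark in the frame of pointer_tip between -0.01 and 0.01 m)).
It fails at once if the pointer is shifted (distance of pointer_tip from where it was at the start of the episode above 0.004 m).
It fails at once if the torch, rooster, jar or mirror is moved more than 30 mm (distance of any of torch_center, rooster_center, jar_center, mirror_center from where it was at the start of the episode above 0.03 m).
It also fails if it takes over 58 s, if anything falls off the work surface, if the arm or the gripper's body presses on something with over 40 N, if the wrist force passes 120 N, or if a joint passes its speed limit or range.

ROBOT

A 6-joint arm with a two-finger parallel gripper is mounted at the origin on the work surface. World frame = base frame: x ahead of the robot, y to its left, z up, the work surface at z = 0. Lengths are in mm, angles in rad, forces in N, time in s.
With the tool pointing down it reaches from about 275 to 1000 mm from the base axis. Payload 8.4 kg.
Tool frame: the origin (TCP) lies between the finger pads; the fingertips stand r.finger_overhang ahead of it and the grasp point (between the pads) is the TCP (r.finger_overhang is the distance from the TCP to the fingertips, in mm); z points along the fingers, y is the line along which they close (so a half turn about z gives the same grasp; the last joint's range is limited). The gripper opens to 85 mm and grips with 20 to 120 N. Pads are 22 mm wide; open, the fingers measure 114 mm over their backs; the gripper's body (76 mm by 85 mm) begins 54 mm behind the grasp point. The pads swing forward as they close: fully open they stand 13 mm farther back than shut.
Start: joints at [1.14, 0.353, 1.633, -0, 1.155, -0.002], TCP at [259.861, 568.419, 250.281] pointing down, gripper open.
Joint ranges: [-2.63, 2.63], [-0.92, 2.1], [0.06, 2.66], [-1.3, 4.44], [0, 2.69], [-3.02, 3.02]. Speed limits (rad/s): [2.22, 2.22, 2.79, 3.14, 3.14, 3.14].

INTERFACE

Orientations are given as [roll, pitch, yaw] about the fixed x, y, z axes, in that order (R = Rz(yaw) Ry(pitch) Rx(roll)).
In Python, from rig import r, cams, sign_off gives the robot as it stands.
- The arm moves only by the shell command python3 -m crank 'ROWS' [FORCE]. ROWS is JSON, a list of rows, each a list of 7 numbers: the shift along the tool's x, y, z in m, then the turn, a rotation vector about the tool's x, y, z in rad, then the closure, from 0 (fully open) to 1 (shut). In form: [[dx, dy, dz, ax, ay, az, gripper], ...]. A call has 1 to 5 rows; each row is the pose to reach, as a shift and turn from the pose commanded when the call began, along the tool's axes at that moment; what a row does not reach only later rows make up. A row lasts 1/10 s, in which the tool goes at most 50 mm and 8.59 degrees, less where a joint would pass 70% of its speed; a pose out of reach is approached as far as the arm can. A call with a gripper value outside its range is refused whole. The fingers move at their own pace and stop on an object; FORCE is the grip in N (left out, the last holds). Time passes only in rows, so rows that repeat a pose let the fingers close. It gives the time, the measured TCP pose, the force, the opening and the grip force at its end, in the units of the state.
- r.sense(): the state, without advancing time (a new reading comes with each control period).
- cams.grab_frame(name): name is "side" or "top" or "wrist"; returns a dict with "image" (400x640x3 uint8, red, green, blue), "fx", "fy", "cx", "cy" (pixels), "position" and "orientation" of the camera in the world. Camera axes: x right, y down, z forward; pixel columns grow to the right and rows downward; lengths in mm; the calibration is good to about 2 mm. A picture is of the moment at which its call begins. There is no depth.
- sign_off(): hands the job in; it is judged then, once.
The state is a dict: "clock": time; "qpos": joint angles; "qvel": joint speeds; "joint_efforts": joint torques, N m; "eef_pos": TCP position; "tcp_rot": TCP orientation; "contact_force": force on the tool from outside, world axes, zero at the start; "wrist_torque": the same for the moment, N m; "opening": opening from 0.0 (shut) to 1.0 (fully open); "grasp_force": force on a finger pad.
Only numpy, scipy, OpenCV 4.12 (cv2) and the standard library are available. Lean on these libraries where they do the work, as an engineer would, in place of code of your own. Each camera call takes 0.05 s, during which the arm holds its last target. There are 200 camera calls.

## Working session

There is one attempt and no reset: what is moved stays moved. The work goes in short steps, Python scripts to look and compute and a shell command to move; the robot and the scene stay as the last step left them, time stands still between calls to the robot, and variables do not carry over. Pictures are saved under pics/ and viewed, at most 10 in all, crops included, and the job is handed in when it is done.

```bash
mkdir -p pics; ls
python3 - <<'E'
from rig import r,cams
import cv2,json
for n in("top","side"):
    f=cams.grab_frame(n); cv2.imwrite(f"pics/{n}0.png",f["image"][:,:,::-1])
    print(n,{k:f[k] for k in f if k!="image"})
print(r.sense(), r.finger_overhang)
E
```

```text
pics
top {'fx': 363.98247198363407, 'fy': 363.98247198363407, 'cx': 324.3922901225468, 'cy': 199.38963393446375, 'position': array([469.309471  ,  -5.98377571, 940.2962104 ]), 'orientation': array([-3.03630056e+00, -1.16448842e-03, -1.55818643e+00])}
side {'fx': 398.0245869330314, 'fy': 398.0245869330314, 'cx': 319.30857141114006, 'cy': 206.7193521592389, 'position': array([ 386.93776794, -558.39865379,  792.87966039]), 'orientation': array([-2.44188969e+00,  1.07855419e-03, -2.81429847e-01])}
{'clock': 0.1, 'qpos': array([ 1.13961142e+00,  3.53588085e-01,  1.63407688e+00, -1.00490932e-06,
        1.15520740e+00, -2.39545054e-03]), 'qvel': array([-0.00021683, -0.00217521, -0.00096578, -0.00092135,  0.0002673 ,
       -0.00025839]), 'joint_efforts': array([-1.17582855e-03, -6.06355405e+01, -3.42816353e+01, -8.29510668e-05,
        4.02518504e-03, -8.80078517e-06]), 'eef_pos': array([259.67997174, 568.04129275, 249.62367355]), 'tcp_rot': array([-3.14031294e+00, -2.14663862e-06,  2.71280360e+00]), 'contact_force': array([ 0.31927409, -1.15556283, -0.19563405]), 'wrist_torque': array([0.04839827, 0.0223775 , 0.0135061 ]), 'grasp_force': 0.0, 'opening': 0.9969741049198598} 19.0
```

View pics/top0.png

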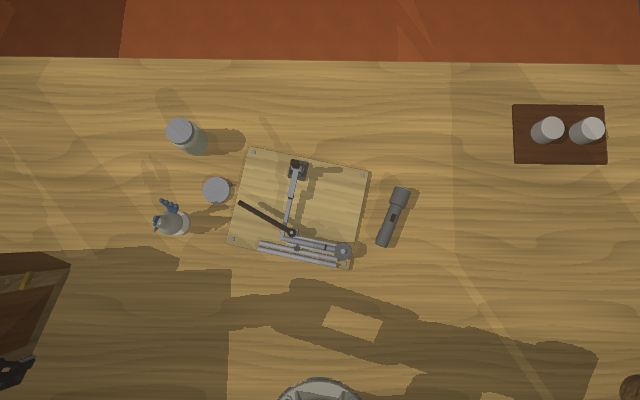

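View pics/side0.png

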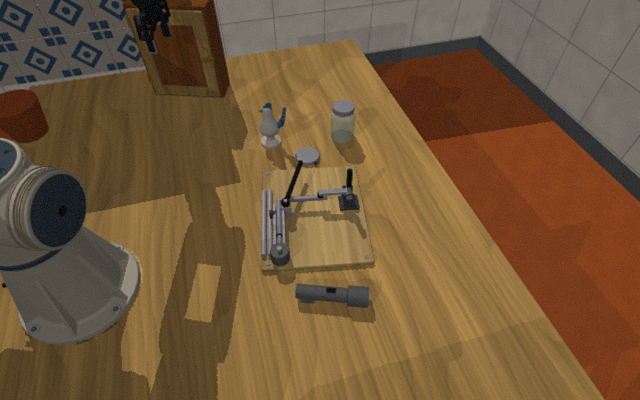

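The top view shows the board with corners near (250,147), (371,172), (350,269) and (228,243). The clamp hinge is near (298,165), the lever runs (292,233) to (239,203), and the torch, mirror, rooster and jar sit around the board. I'll fit the board frame and zoom in.

```bash
cat > h.py <<'E'
import numpy as np,cv2
from scipy.spatial.transform import Rotation as R
from scipy.optimize import least_squares
def Rc(f): return R.from_euler('xyz',f["orientation"]).as_matrix()
def ray(f,u,v,z):
    d=Rc(f)@np.array([(u-f["cx"])/f["fx"],(v-f["cy"])/f["fy"],1]); p=np.array(f["position"])
    return p+d*(z-p[2])/d[2]
def proj(f,P):
    c=(np.asarray(P,float)-f["position"])@Rc(f); return np.c_[c[:,0]/c[:,2]*f["fx"]+f["cx"],c[:,1]/c[:,2]*f["fy"]+f["cy"]]
def b2w(p,B):
    B_=np.atleast_2d(np.asarray(B,float)); c,s=np.cos(p[2]),np.sin(p[2])
    return np.c_[p[0]+c*B_[:,0]-s*B_[:,1],p[1]+s*B_[:,0]+c*B_[:,1],B_[:,2]]
def w2b(p,W):
    W=np.atleast_2d(W); c,s=np.cos(p[2]),np.sin(p[2]); x=W[:,0]-p[0];y=W[:,1]-p[1]
    return np.c_[c*x+s*y,-s*x+c*y,W[:,2]]
E
python3 - <<'E'
from h import *
from rig import cams
f=cams.grab_frame("top")
C=[(215,165,12),(215,-155,12),(-45,-155,12),(-45,165,12)]
u=np.array([(250,147),(371,172),(350,269),(228,243)])
s=least_squares(lambda p:(proj(f,b2w(p,C))-u).ravel(),[370,0,0.2])
print(s.x,s.fun.round(1)); p=s.x
for n,B in dict(ring=(0,-85,48),hinge=(175,25,64),handle=(175,25,131),pivot=(18,2,63),foot=(105,25,48),mouth=(0,10,46)).items(): print(n,b2w(p,B)[0].round(),proj(f,b2w(p,B))[0].round(1))
e=w2b(p,ray(f,240,203,58))[0]; print("lever end",e,np.arctan2(e[0]-18,e[1]-2))
im=f["image"][130:280,215:395,::-1]
cv2.imwrite("pics/t1.png",cv2.resize(im,None,fx=4,fy=4,interpolation=cv2.INTER_CUBIC))
E
```

```text
[ 4.62832068e+02  6.88038246e+01 -1.96316709e-01] [ 0.4 -1.4 -0.1 -1.3  0.8  1.6 -1.1  0.9]
ring [446. -15.  48.] [327.4 247.4]
hinge [639.  59.  64.] [298.2 167.5]
handle [639.  59. 131.] [296.1 161.8]
pivot [481.  67.  63.] [293.5 232.6]
foot [571.  73.  48.] [292.5 196.1]
mouth [465.  79.  46.] [289.3 239.3]
lever end [ 61.09040762 145.3772715   58.        ] 0.2919508698918261
```

View pics/t1.png

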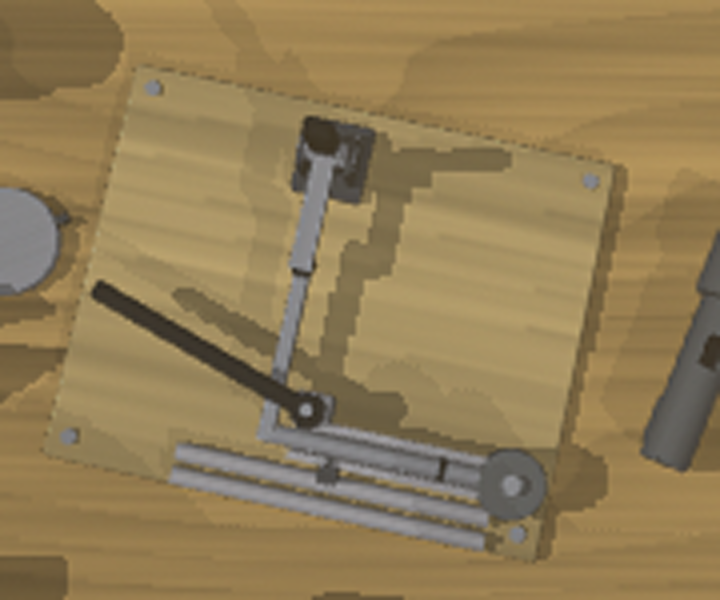

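The crop gives sharper points. The ring is at crop (443,470), the pointer tip at about (330,462), the lever pivot at (307,410), the rod/bar corner at (268,432) and the lever end at (98,290). I'll refit the board with these.

```bash
cat >> h.py <<'E'
def goal(p,B,s,T=None):
    "tool-axis shift (m) and turn to put TCP at board B with tool y=board y, pointing down"
    M=R.from_euler('xyz',s["tcp_rot"]).as_matrix(); G=R.from_euler('xyz',[np.pi,0,p[2]+np.pi]).as_matrix()
    d=M.T@(b2w(p,B)[0]-s["eef_pos"])/1000
    return d.round(4),R.from_matrix(M.T@G).as_rotvec().round(3)
E
python3 - <<'E'
from h import *
from rig import r,cams
f=cams.grab_frame("top")
C=[(215,165,12),(215,-155,12),(-45,-155,12),(-45,165,12),(18,2,63),(0,-85,50)]
k=np.array([(137,67),(613,163),(537,558),(43,452),(307,410),(443,470)])
u=k/4+[215,130]-.375
s=least_squares(lambda p:(proj(f,b2w(p,C))-u).ravel(),[462,68,-.2],loss='soft_l1')
p=s.x; print(p,(proj(f,b2w(p,C))-u).round(1)); np.save("p.npy",p)
def P(a,b,z): return w2b(p,ray(f,a/4+214.6,b/4+129.6,z))[0].round(1)
e=P(98,290,58); print("lever",e,np.arctan2(e[0]-18,e[1]-2), "ring",P(443,470,49),"ptr",P(330,462,48),P(327,473,52),"corner",P(268,432,48),"handle",P(321,135,131))
S=r.sense(); print(goal(p,(140,25,250),S))
E
```

```text
[ 4.64100588e+02  7.37253380e+01 -1.94538569e-01] [[-0.5 -1.2]
 [ 1.  -0.3]
 [ 0.   0.8]
 [-0.4  0.9]
 [ 0.1 -0.1]
 [-0.  -0.3]]
lever [ 62.7 142.8  58. ] 0.3074077144074879 ring [ -0.6 -85.1  49. ] ptr [-10.1 -16.8  48. ] [-16.8 -16.8  52. ] corner [-0.1 24.  48. ] handle [170.8  21.6 131. ]
(array([-5.218e-01, -3.079e-01,  1.000e-04]), array([-0.001, -0.   , -0.234]))
```

```bash
python3 -m crank '[[-0.045,-0.027,0,0,0,-0.1,1],[-0.085,-0.05,0,0,0,-0.234,1],[-0.125,-0.075,0,0,0,-0.234,1],[-0.165,-0.1,0,0,0,-0.234,1],[-0.21,-0.125,0,0,0,-0.234,1]]' 30
python3 - <<'E'
from h import *
from rig import r
S=r.sense();print(S["clock"],S["eef_pos"],goal(np.load("p.npy"),(140,25,250),S))
E
```

```text
clock: 0.7
eef_pos: [398.4, 367.0, 250.3]
tcp_rot: [-3.142, -0.0, 2.947]
contact_force: [0.5, 0.4, -0.1]
opening: 0.15
grasp_force: 0.0
0.7 [398.41327902 366.98901691 250.26190368] (array([-2.611e-01, -2.501e-01,  2.000e-04]), array([-0., -0.,  0.]))
```

```bash
python3 -m crank '[[-0.035,-0.033,0,0,0,0,1],[-0.07,-0.066,0,0,0,0,1],[-0.105,-0.1,0,0,0,0,1],[-0.14,-0.134,0,0,0,0,1],[-0.175,-0.167,0,0,0,0,1]]' >/dev/null; python3 -m crank '[[-0.03,-0.028,0,0,0,0,1],[-0.06,-0.058,0,0,0,0,1],[-0.086,-0.083,0,0,0,0,1],[-0.086,-0.083,0.04,0,0,0,1],[-0.086,-0.083,0.08,0,0,0,1]]'
python3 - <<'E'
from h import *
from rig import r,cams
S=r.sense();p=np.load("p.npy");print(w2b(p,S["eef_pos"]),goal(p,(140,23,114),S))
f=cams.grab_frame("side"); im=f["image"][60:300,200:440,::-1]
cv2.imwrite("pics/s1.png",cv2.resize(im,None,fx=2.4,fy=2.4,interpolation=cv2.INTER_CUBIC))
E
```

```text
clock: 1.7
eef_pos: [607.1, 71.6, 170.2]
tcp_rot: [3.141, 0.003, 2.945]
contact_force: [0.4, -0.2, -0.5]
opening: -0.001
grasp_force: 0.0
[[140.73843024  25.52187491 170.22664457]] (array([ 0.0009, -0.0026,  0.0562]), array([ 0.001,  0.003, -0.002]))
```

View pics/s1.png

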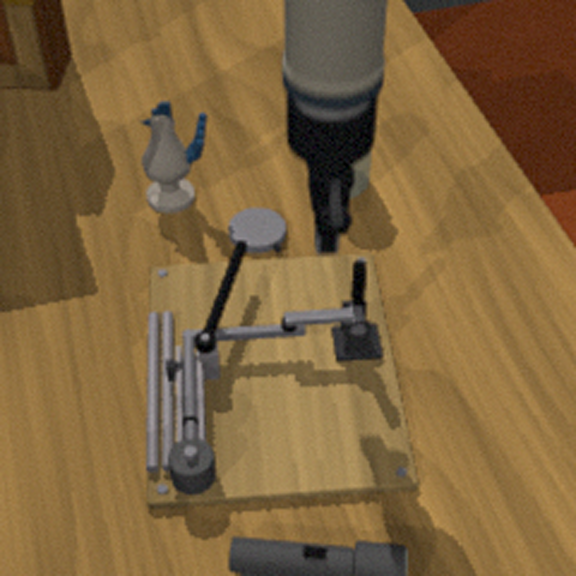

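The fingers are shut just to the robot side of the upright handle and clear of everything. I'll descend and push toward board +x.

```bash
python3 -m crank '[[0,-0.002,0.03,0,0,0,1],[0,-0.002,0.056,0,0,0,1],[-0.015,-0.002,0.056,0,0,0,1],[-0.03,-0.002,0.056,0,0,0,1],[-0.045,-0.002,0.056,0,0,0,1]]'; python3 -m crank '[[-0.013,0,0,0,0,0,1],[-0.026,0,0,0,0,0,1],[-0.035,0,0,0,0,0,1],[-0.035,0,0,0,0,0,1],[-0.035,0,0,0,0,0,1]]'
python3 - <<'E'
from h import *
from rig import r,cams
S=r.sense();p=np.load("p.npy");print(w2b(p,S["eef_pos"]))
f=cams.grab_frame("side"); im=f["image"][60:300,200:440,::-1]
cv2.imwrite("pics/s2.png",cv2.resize(im,None,fx=2.4,fy=2.4,interpolation=cv2.INTER_CUBIC))
E
```

```text
clock: 2.25
eef_pos: [649.4, 62.3, 114.5]
tcp_rot: [-3.141, -0.002, 2.947]
contact_force: [-0.3, 0.1, 0.1]
opening: -0.005
grasp_force: 0.3
clock: 2.75
eef_pos: [683.5, 55.4, 114.3]
tcp_rot: [-3.141, -0.0, 2.947]
contact_force: [0.8, -0.0, 0.8]
opening: -0.002
grasp_force: 0.0
[[218.76194385  24.42038484 114.29756896]]
```

View pics/s2.png

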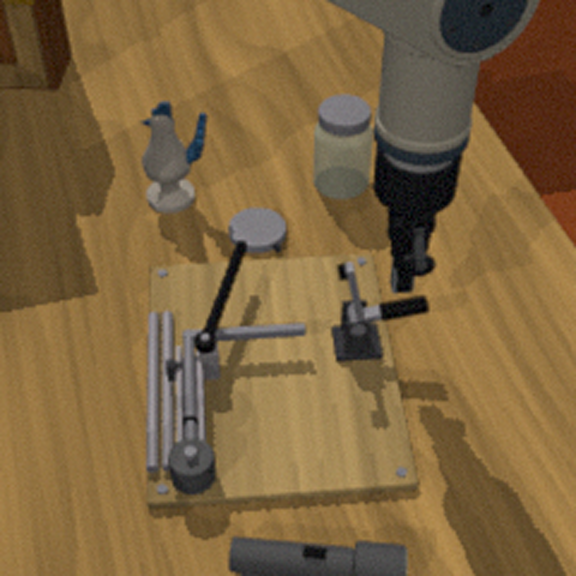

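The clamp is fully back, with its arm upright and handle level. Next I raise, move over the foot bar at board x 102, and take another look before descending all the way.

```bash
python3 -m crank '[[0,0,-0.04,0,0,0,0.55],[0,0,-0.068,0,0,0,0.55],[0.04,0,-0.068,0,0,0,0.55],[0.08,0,-0.068,0,0,0,0.55],[0.116,0,-0.068,0,0,0,0.55]]'; python3 -m crank '[[0,0,0.045,0,0,0,0.55],[0,0,0.085,0,0,0,0.55],[0,0,0.085,0,0,0,0.55]]'
python3 - <<'E'
from h import *
from rig import r,cams
S=r.sense();p=np.load("p.npy");print(w2b(p,S["eef_pos"]),goal(p,(102,25,42),S))
f=cams.grab_frame("side"); im=f["image"][100:280,230:410,::-1]
cv2.imwrite("pics/s3.png",cv2.resize(im,None,fx=3.2,fy=3.2,interpolation=cv2.INTER_CUBIC))
E
```

```text
clock: 3.3
eef_pos: [567.5, 78.1, 182.4]
tcp_rot: [-3.142, -0.001, 2.947]
contact_force: [0.4, 0.2, -0.5]
opening: 0.451
grasp_force: 0.0
clock: 3.6
eef_pos: [565.7, 77.5, 93.4]
tcp_rot: [-3.139, -0.008, 2.947]
contact_force: [-1.6, -0.0, -0.5]
opening: 0.452
grasp_force: 0.0
[[98.97051187 23.38691345 93.39102688]] (array([-0.0034,  0.0017,  0.0514]), array([-0.003, -0.008,  0.   ]))
```

View pics/s3.png

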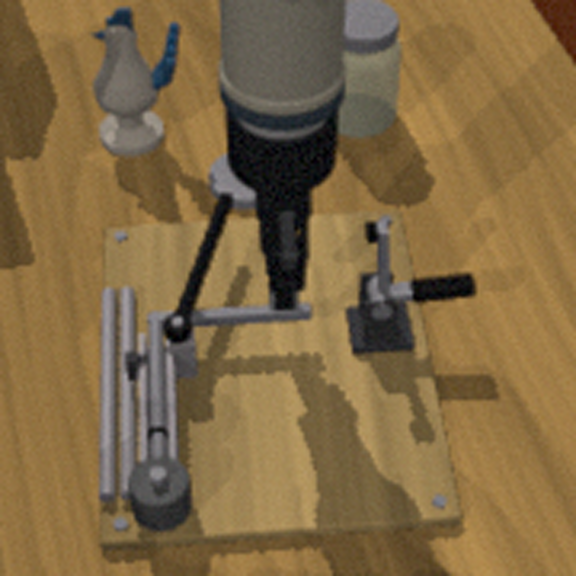

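The fingers are over the foot bar, clear of the lever. I'll descend and close to a loose straddle.

```bash
python3 -m crank '[[-0.002,0.002,0.025,0,0,0,0.55],[-0.002,0.002,0.051,0,0,0,0.55],[-0.002,0.002,0.051,0,0,0,0.7],[-0.002,0.002,0.051,0,0,0,0.84],[-0.002,0.002,0.051,0,0,0,0.84]]' 20;  python3 - <<'E'
from h import *
from rig import r
S=r.sense();print(w2b(np.load("p.npy"),S["eef_pos"]))
E
```

```text
clock: 4.15
eef_pos: [573.5, 79.5, 48.3]
tcp_rot: [3.141, 0.002, 2.947]
contact_force: [0.1, -0.5, -0.5]
opening: 0.159
grasp_force: 0.2
[[106.22741183  26.77901029  48.29792921]]
```

```bash
python3 -m crank '[[0,0.01,0.004,0,0,0,0.84],[0,0.025,0.004,0,0,0,0.84],[0,0.04,0.004,0,0,0,0.84],[0,0.055,0.004,0,0,0,0.84],[0,0.066,0.004,0,0,0,0.84]]' ; python3 -m crank '[[0,0,0,0,0,0,0.84],[0,0,0,0,0,0,0.84]]'
python3 - <<'E'
from h import *
from rig import r,cams
S=r.sense();print(w2b(np.load("p.npy"),S["eef_pos"]))
out=[]
for n,(v,u) in dict(top=(200,255),side=(160,235)).items():
    f=cams.grab_frame(n); im=f["image"][v:v+75,u:u+100,::-1]
    out.append(cv2.resize(im,None,fx=4,fy=4,interpolation=cv2.INTER_CUBIC))
cv2.imwrite("pics/m1.png",np.hstack(out))
E
```

```text
clock: 4.65
eef_pos: [586.3, 144.3, 43.8]
tcp_rot: [-3.141, 0.002, 2.947]
contact_force: [1.6, -7.9, -0.6]
opening: 0.16
grasp_force: 3.3
clock: 4.85
eef_pos: [586.2, 143.9, 43.8]
tcp_rot: [3.141, 0.002, 2.948]
contact_force: [2.1, -5.1, 0.8]
opening: 0.16
grasp_force: 2.6
[[106.24292094  92.46085814  43.76384243]]
```

View pics/m1.png

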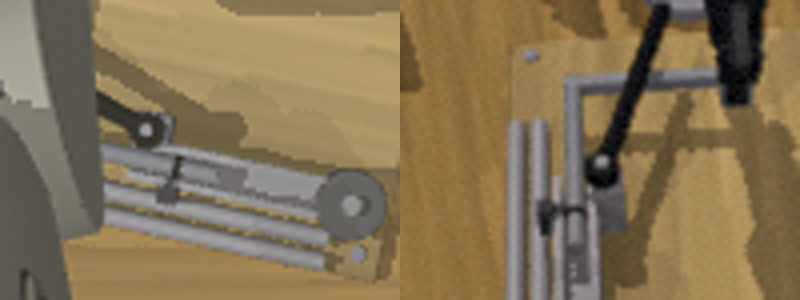

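The ring is close to the pointer in both views: top crop ring (179,165) and pointer (168,190); side crop ring (577,210) and pointer (548,216). I'll work out the remaining offset and magnify the side and top views once.

Run:
```python
from h import *
from rig import r,cams
p=np.load("p.npy"); out=[]
f=cams.grab_frame("top"); g=cams.grab_frame("side")
t=lambda a,b,z:w2b(p,ray(f,255+a/4-.4,200+b/4-.4,z))[0].round(1)
s=lambda a,b,z:w2b(p,ray(g,235+(a-400)/4-.4,160+b/4-.4,z))[0].round(1)
print("top ring",t(179,165,49),"ptr",t(168,190,50),"side ring",s(577,210,49),"ptr",s(548,216,50))
for F in(f,g):
    # rectified board-plane view at z=49: 10 px/mm, x -25..15, y -40..10
    B=[(-25,10,49),(15,10,49),(15,-40,49),(-25,-40,49)]
    H=cv2.getPerspectiveTransform(proj(F,b2w(p,B)).astype(np.float32),np.float32([(0,0),(400,0),(400,500),(0,500)]))
    out.append(cv2.warpPerspective(F["image"][:,:,::-1],H,(400,500),flags=cv2.INTER_CUBIC))
cv2.imwrite("pics/m2.png",np.hstack(out))
```

```text
top ring [  1.1 -20.1  49. ] ptr [-15.  -16.8  50. ] side ring [  1.2 -19.6  49. ] ptr [-16.2 -23.6  50. ]
```

View pics/m2.png

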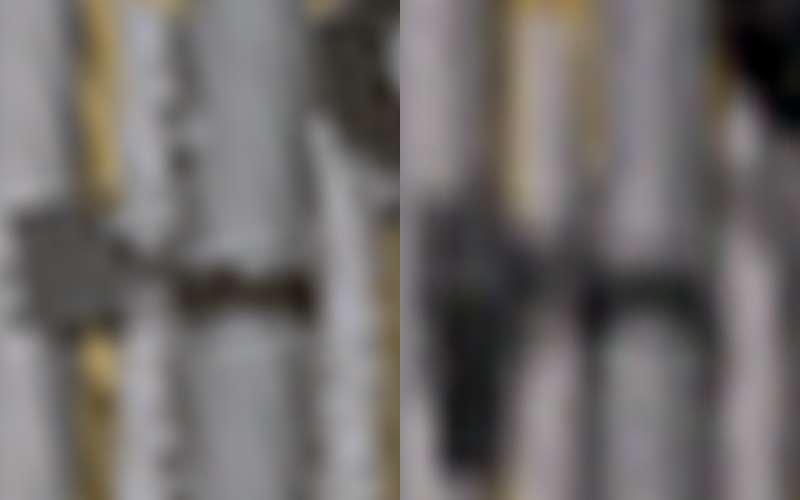

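Both rectified views put the ring about 2.5 mm short of the pointer tip (left view: ring row 290, tip row about 265, at 10 px/mm). I'll advance 2.5 mm, hold, then slide along the bar against the lever.

```bash
python3 -m crank '[[0,0.0025,0,0,0,0,0.84],[0,0.0025,0,0,0,0,0.84],[0,0.0025,0,0,0,0,0.84],[0,0.0025,0,0,0,0,0.84],[0,0.0025,0,0,0,0,0.84]]' ; python3 -m crank '[[0.012,0,0,0,0,0,0.84],[0.024,0,0,0,0,0,0.84],[0.036,0,0,0,0,0,0.84],[0.048,0,0,0,0,0,0.84],[0.058,0,0,0,0,0,0.84]]'; python3 -m crank '[[0.003,0,0,0,0,0,0.84],[0.006,0,0,0,0,0,0.84],[0.008,0,0,0,0,0,0.84],[0.008,0,0,0,0,0,0.84]]'
python3 - <<'E'
from h import *
from rig import r
S=r.sense();print(w2b(np.load("p.npy"),S["eef_pos"]),S["contact_force"])
E
```

```text
clock: 5.55
eef_pos: [586.6, 145.8, 43.8]
tcp_rot: [3.142, 0.002, 2.947]
contact_force: [1.2, -6.0, 1.4]
opening: 0.162
grasp_force: 2.6
clock: 6.05
eef_pos: [530.1, 157.4, 43.8]
tcp_rot: [3.141, 0.004, 2.947]
contact_force: [5.2, -5.9, 0.2]
opening: 0.158
grasp_force: 3.7
clock: 6.45
eef_pos: [522.3, 159.0, 43.8]
tcp_rot: [3.141, 0.003, 2.947]
contact_force: [1.5, -5.9, 0.8]
opening: 0.162
grasp_force: 3.0
[[40.63531936 94.88396083 43.82829907]] [ 1.49043772 -5.91382142  0.76715919]
```

```bash
python3 -m crank '[[0.0015,0,0,0,0,0,0.84],[0.003,0,0,0,0,0,0.84],[0.004,0,0,0,0,0,0.84],[0.004,0,0,0,0,0,0.84]]'; python3 -m crank '[[0.001,0,0,0,0,0,0.84],[0.002,0,0,0,0,0,0.84],[0.002,0,0,0,0,0,0.84]]'
python3 - <<'E'
from h import *
from rig import r
S=r.sense();print(w2b(np.load("p.npy"),S["eef_pos"]),S["contact_force"])
E
```

```text
clock: 6.85
eef_pos: [518.8, 159.7, 43.9]
tcp_rot: [3.14, 0.004, 2.947]
contact_force: [4.8, -5.5, 0.1]
opening: 0.163
grasp_force: 3.2
clock: 7.15
eef_pos: [517.2, 160.1, 43.9]
tcp_rot: [3.14, 0.004, 2.947]
contact_force: [4.8, -6.5, -0.9]
opening: 0.157
grasp_force: 4.6
[[35.36146629 95.01772407 43.87894398]] [ 4.79433756 -6.52823203 -0.86514498]
```

```bash
python3 -m crank '[[0.001,0,0,0,0,0,0.84],[0.001,0,0,0,0,0,0.84],[0.001,0,0,0,0,0,0.84]]'; python3 -m crank '[[0.001,0,0,0,0,0,0.84],[0.001,0,0,0,0,0,0.84],[0.001,0,0,0,0,0,0.84]]'
python3 - <<'E'
from h import *
from rig import r,cams
S=r.sense();p=np.load("p.npy");print(w2b(p,S["eef_pos"]),S["contact_force"]);out=[]
for n in("top","side"):
    F=cams.grab_frame(n)
    B=[(-40,160,50),(110,160,50),(110,-40,50),(-40,-40,50)]
    H=cv2.getPerspectiveTransform(proj(F,b2w(p,B)).astype(np.float32),np.float32([(0,0),(400,0),(400,533),(0,533)]))
    out.append(cv2.warpPerspective(F["image"][:,:,::-1],H,(400,533),flags=cv2.INTER_CUBIC))
cv2.imwrite("pics/m3.png",np.hstack(out))
E
```

```text
clock: 7.45
eef_pos: [517.1, 160.2, 44.0]
tcp_rot: [3.14, 0.006, 2.947]
contact_force: [8.3, -8.3, -2.4]
opening: 0.162
grasp_force: 6.4
clock: 7.75
eef_pos: [516.9, 160.3, 44.1]
tcp_rot: [3.14, 0.008, 2.947]
contact_force: [12.9, -10.6, -5.4]
opening: 0.16
grasp_force: 8.4
[[35.1110484  95.15303642 44.05140739]] [ 12.8604618  -10.62969683  -5.36262859]
```

View pics/m3.png

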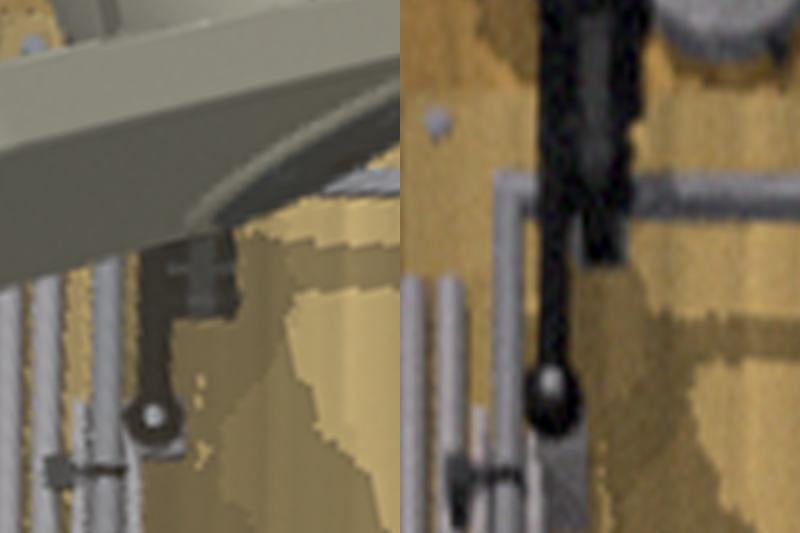

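The lever lies parallel to the rod. It is hard on its stop: the force rises with no further motion. The ring is level with the pointer and the fingers hold the bar, so I'm handing in.

```bash
python3 -m crank '[[0,0,0,0,0,0,0.84],[0,0,0,0,0,0,0.84],[0,0,0,0,0,0,0.84]]'; python3 -c "
from rig import sign_off; print(sign_off())"
```

```text
clock: 8.15
eef_pos: [516.9, 160.3, 44.0]
tcp_rot: [3.14, 0.007, 2.947]
contact_force: [13.0, -10.4, -4.6]
opening: 0.16
grasp_force: 8.4
the job is handed in; nothing more can be done
None
```

I handed the job in at 8.2 s with the clamp swung back, the leg held with its ring level with the pointer and the cam lever shut against its stop; sign-off returned no verdict, and I didn't image the clamp or the other objects again at the end.

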